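# Load a tube into the spring-loaded holder

### The job

Load the silver tube with the strip of tape round its middle into the spring-loaded tube holder: push one end against the brass spring plunger with the tube tilted, then tip the other end down in front of the fixed stop, so that the tube lies level in both vee rests, clamped between plunger and stop. Let go of it.

Things in the scene. Friction and masses are not known exactly. Their poses are not given: they have to be found in the camera images.
- tube_mid (a point): middle of the axis of the tube to load: straight, silver-white, 200 mm long, 12 mm thick, 24 to 42 g, with a strip of tan tape round its middle. Its own y axis runs along the tube; either end may go first. It lies on the bench left of the punch, this point 6 mm above the bench. A 235 mm silver tube without tape lies beside it, 50 mm or more away; a brass one lies apart. Neither fits.
- tube_holder: grey holder on an aluminium base plate (272x60 mm, 10 thick), fixed. Origin on the bench under the middle of the seated tube; z up, x along the seated tube from the plunger (-x end, robot's right) to the stop (+x end, robot's left). Seated tube's axis at y = 0, z = 45 mm. Vee rests 14 mm thick at x = -60 and +60 mm: mouths 40 mm wide, tops 57 mm above the bench; only base plate between them.
- stop_face (a point): centre of the face of the fixed stop (grey block 44 mm wide, top 59 mm above the bench) that the tube's other end bears on: in the holder's frame x = +100, y = 0, z = 45 mm. Beware of the dark hand-lever punch, fixed on the bench right of tubes and holder, in world x 0.43 to 0.67, y 0.05 to 0.20 m, up to 0.27 m high: come over it or round it.
- plunger (a joint): travel of the spring plunger in m, 0 free to 0.028 pushed fully back (to the holder's -x). Its flat round brass face (28 mm across, centre at y = 0, z = 45 mm) is at x = -88 mm when free: the gap to the stop is then 188 mm, 12 less than the tube. The spring pushes with 2 N when free, plus 0.2 N per mm. Its grey housing behind, beyond x = -123 mm, is 62 mm high.

How it is judged (in metres and radians):
On the way:
1. the tilted tube (by more than 3 degrees) pushes the plunger back by more than 5 mm, with its middle over the holder (value of joint plunger above 0.005 m and (angle between tube_mid's own y axis and vertical below 1.518 rad or angle between tube_mid's own y axis and vertical above 1.623 rad) and x of tube_mid in the frame of tube_holder between -0.05 and 0.05 m and y of tube_mid in the frame of tube_holder between -0.03 and 0.03 m), for 0.1 s.
At the end, for the whole second after the job is handed in: The taped tube lies in both vee rests: its middle within 8 mm of the seat's middle along, across and in height, its axis within 0.08 rad (4.5 degrees) of the holder's, and the plunger pressed back by more than 6 mm (about 12 mm when the tube bears on the stop) (x of tube_mid in the frame of tube_holder between -0.008 and 0.008 m and y of tube_mid in the frame of tube_holder between -0.008 and 0.008 m and z of tube_mid in the frame of tube_holder between 0.037 and 0.053 m and angle between the y axis of tube_mid and the x axis of tube_holder, either way round below 0.08 rad and value of joint plunger above 0.006 m); the robot touches nothing.
It also fails if it takes over 40 s, if anything falls off the work surface, if the arm or the gripper's body presses on something with over 40 N, if the wrist force passes 120 N, or if a joint passes its speed limit or range.

### The arm

A 6-joint arm with a two-finger parallel gripper is mounted at the origin on a cart in front of the work surface, level with it; the furniture and walls round the work are solid. World frame = base frame: x ahead of the robot, y to its left, z up, the work surface at z = 0. Lengths are in mm, angles in rad, forces in N, time in s.
With the tool pointing down it reaches from about 275 to 1000 mm from the base axis. Payload 8.4 kg.
Tool frame: the origin (TCP) lies at the very end of the fingers, on their centre line; the grasp point (between the pads) lies 19 mm behind it; z points along the fingers, y is the direction in which the jaws open and shut (so a half turn about z gives the same grasp; the last joint's range is limited). The gripper opens to 85 mm and grips with 20 to 120 N. Pads are 22 mm wide; open, the fingers measure 114 mm over their backs; the gripper's body (76 mm by 85 mm) begins 54 mm behind the grasp point. The pads swing forward as they close: fully open they stand 13 mm farther back than shut.
Start: joints at [-1.252, 0.353, 1.633, -0, 1.155, -0.002], TCP at [197.077, -593.117, 197.481] pointing down, gripper open.
Joint ranges: [-2.63, 2.63], [-0.92, 2.1], [0.06, 2.66], [-1.3, 4.44], [0, 2.69], [-3.02, 3.02]. Speed limits (rad/s): [2.22, 2.22, 2.79, 3.14, 3.14, 3.14].

### API

Orientations are given as [roll, pitch, yaw] about the fixed x, y, z axes, in that order (R = Rz(yaw) Ry(pitch) Rx(roll)).
In Python, from rig import r gives the robot as it stands.
- The arm moves only by the tool jog_arm, never from a script. Its argument "increments" is text: rows parted by semicolons, each of 7 numbers parted by spaces: the shift along the tool's x, y, z in cm, then the turn, a rotation vector about the tool's x, y, z in rad, then the opening, from -1 (shut) to 1 (fully open). A call has exactly 8 rows; each row shifts and turns the commanded pose from where the row before left it, along the tool's axes as they then stand; what a row does not reach is not made up. A row lasts 1/10 s, in which the tool goes at most 50 mm and 8.59 degrees, less where a joint would pass 70% of its speed; a pose out of reach is approached as far as the arm can. A call with a gripper value outside its range is refused whole. The fingers move at their own pace and stop on an object; "squeeze" is the grip in N (left out, the last holds). Time passes only in rows, so rows that do not move let the fingers close, or fill a call up. It gives the time, the measured TCP pose, the force and the opening at its end, in the units of the state.
- r.sense(): the state, without advancing time (a new reading comes with each control period).
- r.grab_frame(name): name is "scene" or "top"; returns the picture (400x640x3 uint8, red, green, blue); there is no depth.
- r.camera_info(name): a dict with "K" (3x3 intrinsics, pixels), "rvec" (rotation vector, rad) and "tvec" (3), from world to camera coordinates, as OpenCV has them. Camera axes: x right, y down, z forward; pixel columns grow to the right and rows downward; lengths in mm; the calibration is good to about 2 mm. A picture is of the moment at which its call begins. camera_info takes no time and is no camera call.
- r.sign_off(): hands the job in, once; it reports no verdict.
The state is a dict: "clock": time; "qpos": joint angles; "qvel": joint speeds; "joint_efforts": joint torques, N m; "eef_pos": TCP position; "tcp_rot": TCP orientation; "contact_force": force on the tool from outside, world axes, zero at the start; "wrist_torque": the same for the moment, N m; "opening": opening from 0.0 (shut) to 1.0 (fully open).
Only numpy, scipy, OpenCV 4.12 (cv2) and the standard library are available. Lean on these libraries where they do the work, as an engineer would, in place of code of your own. Each camera call takes 0.05 s, during which the arm holds its last target.

## Working session

There is one attempt and no reset: what is moved stays moved. The work goes in short steps, Python scripts to look and compute and a tool call to move; the robot and the scene stay as the last step left them, time stands still between calls to the robot, and variables do not carry over. Pictures are saved under pics/ and viewed, and the job is handed in when it is done.

Besides the shell and the picture viewer there is one more tool, called after "Request:" as name(argument=value, ...) on one line, values as JSON. jog_arm: Moves the arm, as the interface text tells. Its arguments: {"type":"object","properties":{"increments":{"type":"string"},"squeeze":{"type":"number"}},"required":["increments"]}

```bash
mkdir -p pics; ls; python3 - <<'E'
from rig import r
import cv2,numpy as np
np.set_printoptions(precision=4,suppress=True)
for n in("scene","top"):
    im=r.grab_frame(n); cv2.imwrite(f"pics/{n}0.png",im[:,:,::-1]); np.save(f"pics/{n}0.npy",im)
    c=r.camera_info(n); print(n,c)
    R=cv2.Rodrigues(np.array(c["rvec"],float))[0]; print("cam pos",-R.T@np.array(c["tvec"]).ravel())
print(r.sense())
E
```

```text
pics
scene {'K': array([[409.5861,   0.    , 318.4985],
       [  0.    , 409.5861, 197.8503],
       [  0.    ,   0.    ,   1.    ]]), 'rvec': array([ 0.5272, -2.3718,  1.5435]), 'tvec': array([624.8789, -19.3068, 998.3606])}
cam pos [ 152.4856 1099.0915  395.3686]
top {'K': array([[493.6905,   0.    , 318.5512],
       [  0.    , 493.6905, 198.3134],
       [  0.    ,   0.    ,   1.    ]]), 'rvec': array([ 2.0876, -2.1281,  0.1802]), 'tvec': array([397.6248, 497.9244, 839.1457])}
cam pos [332.3378 367.8915 929.735 ]
{'clock': 0.1, 'qpos': array([-1.2524,  0.3536,  1.6341,  0.    ,  1.1552, -0.0024]), 'qvel': array([-0.0015, -0.001 , -0.0016,  0.0023,  0.    ,  0.0005]), 'joint_efforts': array([  0.0006, -60.6361, -34.2819,   0.0002,   0.0039,   0.    ]), 'eef_pos': array([ 196.9368, -592.6479,  196.8416]), 'tcp_rot': array([-3.1403, -0.    ,  0.3208]), 'contact_force': array([0.1494, 0.1718, 0.3649]), 'wrist_torque': array([0.01  , 0.0039, 0.0135]), 'opening': 1.0009753406325967}
```

View pics/scene0.png

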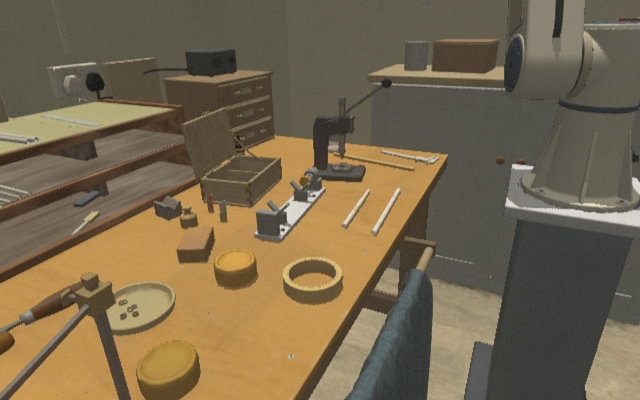

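View pics/top0.png

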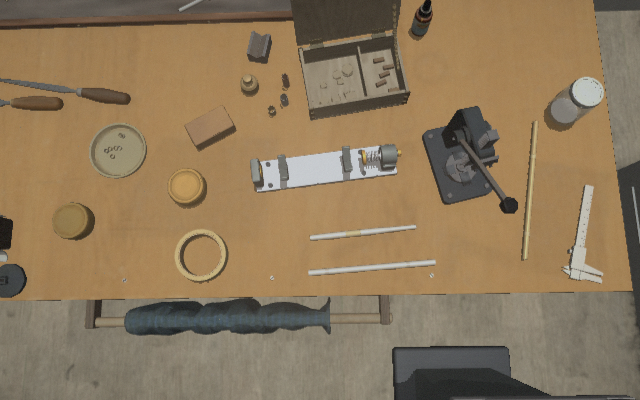

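The top view has the taped tube at about (310,238)–(416,227) with the tape near (355,233). The longer bare tube is below it. The holder's stop is at (257,175), its vees at (283,168) and (346,160), and its plunger at about (365,158). In the scene view the taped tube is the left one, at about (356,208). Next I'll zoom in for detail.

```bash
python3 - <<'E'
import cv2
a=cv2.imread("pics/top0.png")[130:285,240:445]; cv2.imwrite("pics/topz.png",cv2.resize(a,None,fx=3.8,fy=3.8,interpolation=cv2.INTER_CUBIC))
a=cv2.imread("pics/scene0.png")[150:250,245:410]; cv2.imwrite("pics/scenez.png",cv2.resize(a,None,fx=4.8,fy=4.8,interpolation=cv2.INTER_CUBIC))
E
```

```text
(no output)
```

View pics/topz.png

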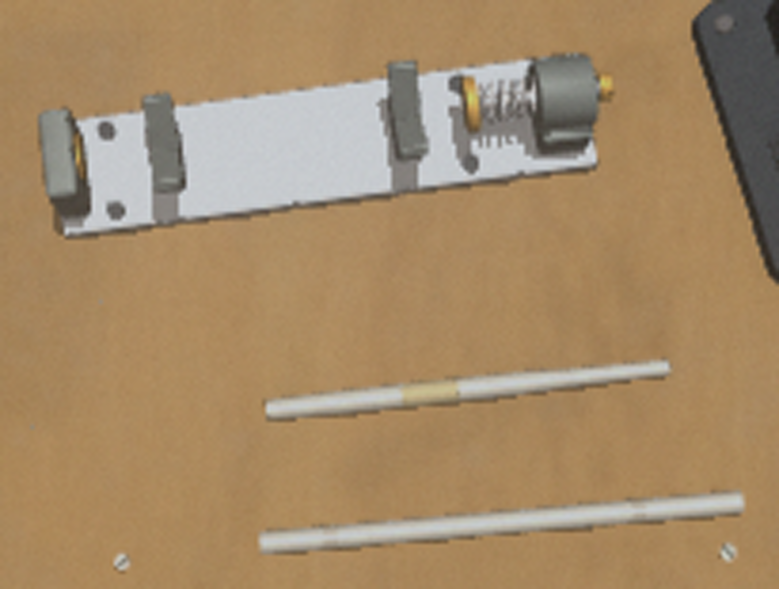

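View pics/scenez.png

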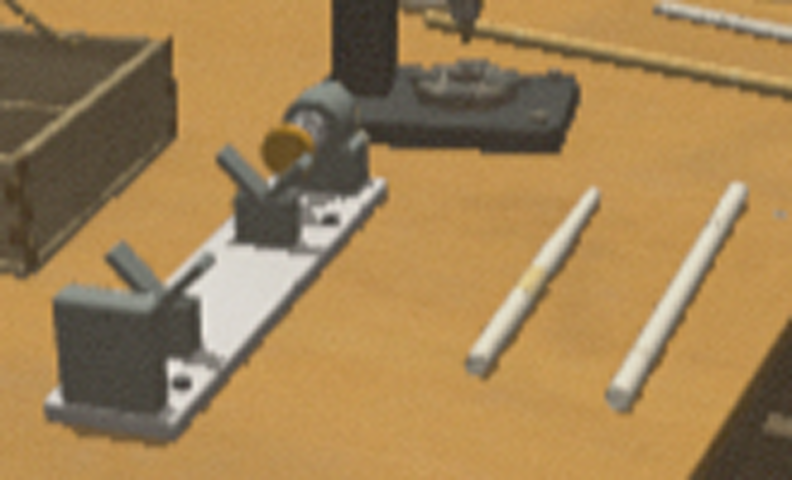

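```bash
cat > h.py <<'E'
import cv2,numpy as np
from rig import r
np.set_printoptions(precision=2,suppress=True)
class C:
    def __init__(s,n):
        c=r.camera_info(n); s.K=np.array(c["K"]);s.rv=np.array(c["rvec"],float);s.t=np.array(c["tvec"],float).ravel()
        s.R=cv2.Rodrigues(s.rv)[0]; s.o=-s.R.T@s.t; s.P=s.K@np.c_[s.R,s.t]
    def ray(s,p): 
        d=s.R.T@np.linalg.solve(s.K,[p[0],p[1],1.]); return d/np.linalg.norm(d)
    def onz(s,p,z):
        d=s.ray(p); return s.o+d*(z-s.o[2])/d[2]
    def proj(s,X): 
        return cv2.projectPoints(np.atleast_2d(np.asarray(X,float)),s.rv,s.t,s.K,None)[0].reshape(-1,2)
S,T=C("scene"),C("top")
def tri(ps,pt):
    X=cv2.triangulatePoints(S.P,T.P,np.array(ps,float).reshape(2,1),np.array(pt,float).reshape(2,1)).ravel(); X=X[:3]/X[3]
    return X,np.linalg.norm(S.proj(X)[0]-ps),np.linalg.norm(T.proj(X)[0]-pt)
E
python3 - <<'E'
from h import *
def tubes(n,box):
    im=np.load(f"pics/{n}0.npy"); x0,y0,x1,y1=box
    hsv=cv2.cvtColor(im,cv2.COLOR_RGB2HSV)
    m=((hsv[...,1]<75)&(hsv[...,2]>110)).astype(np.uint8); mm=np.zeros_like(m); mm[y0:y1,x0:x1]=m[y0:y1,x0:x1]
    k,l,st,ce=cv2.connectedComponentsWithStats(mm)
    for i in range(1,k):
        if st[i,4]<25: continue
        p=np.argwhere(l==i)[:,::-1].astype(float); rc=cv2.minAreaRect(p.astype(np.float32)); 
        c=p.mean(0);u=np.linalg.svd(p-c)[2][0]; s=(p-c)@u
        print(n,st[i,4],"ends",c+u*(s.min()-.3),c+u*(s.max()+.3),"w",min(rc[1]))
tubes("top",(295,215,445,285)); tubes("scene",(335,180,410,240))
E
```

```text
top 554 ends [416.31 226.04] [309.52 237.32] w 6.099595069885254
top 776 ends [435.43 261.52] [307.65 272.43] w 6.172672271728516
scene 78 ends [368.93 189.3 ] [356.88 206.  ] w 4.372865676879883
scene 257 ends [399.21 187.77] [372.09 234.4 ] w 5.171104907989502
scene 97 ends [354.31 209.85] [342.57 227.07] w 4.833468437194824
```

```bash
python3 - <<'E'
from h import *
for nm,a,b in[("R",(369.2,188.9),(416.3,226.2)),("L",(342.6,227.1),(309.3,237.7)),("tape",(355.6,207.9),(353.6,233.3)),("longR",(399.2,187.8),(435.4,261.8)),("longL",(372.1,234.4),(307.6,272.4))]:
    print(nm,tri(a,b),"top z6",T.onz(b,6)[:2],"scene z6",S.onz(a,6)[:2])
f=lambda u,v:(240+u/3.8,130+v/3.8)
g=lambda u,v:(245+u/4.8,150+v/4.8)
print("plate corner near-stop z10 (robot side)",T.onz(f(66,232),10), S.onz(g(178,428),10))
print("plate corner plunger robot side",T.onz(f(596,163),10),S.onz(g(383,187),10))
for nm,u,v in [("vee+ far top",158,100),("vee+ near",172,187),("vee- far",403,66),("vee- near",409,153)]: print(nm,T.onz(f(u,v),57))
for nm,u,v in [("stop tl",42,114),("stop tr",71,112),("stop br",77,200),("stop bl",50,200)]: print(nm,T.onz(f(u,v),59))
E
```

```text
R (array([456.47, 206.62,   8.08]), np.float64(0.5159590425261827), np.float64(0.46672439733615095)) top z6 [457.59 206.47] scene z6 [456.81 201.7 ]
L (array([440.85, 408.06,   1.83]), np.float64(0.34981750974877757), np.float64(0.26275410950220707)) top z6 [439.9  407.72] scene z6 [438.52 415.47]
tape (array([445.94, 324.41,   8.71]), np.float64(0.18840663936777266), np.float64(0.15377641685657217)) top z6 [446.55 324.36] scene z6 [447.57 318.93]
longR (array([389.56, 175.62,   9.91]), np.float64(0.4775151013967786), np.float64(0.4384585703573318)) top z6 [390.58 174.97] scene z6 [390.82 166.02]
longL (array([375.98, 412.05,   1.09]), np.float64(0.26956743006802986), np.float64(0.1978917320219944)) top z6 [375.4  411.71] scene z6 [373.72 420.7 ]
plate corner near-stop z10 (robot side) [530.85 505.7   10.  ] [522.53 514.47  10.  ]
plate corner plunger robot side [560.38 238.54  10.  ] [554.06 253.75  10.  ]
vee+ far top [584.97 454.52  57.  ]
vee+ near [541.61 447.89  57.  ]
vee- far [599.14 335.79  57.  ]
vee- near [555.73 334.11  57.  ]
stop tl [578.74 510.41  59.  ]
stop tr [579.41 496.38  59.  ]
stop br [535.79 493.2   59.  ]
stop bl [536.09 506.15  59.  ]
```

The tube measures 202 mm between its triangulated ends (200 given), at a mean height of 5 mm. Its middle is near (449,307). Next I'll pin down the holder's axis from the plate edges in both views.

```bash
python3 - <<'E'
from h import *
for n,c,box,sat,val in [("top",T,(245,140,402,196),40,185),("scene",S,(250,180,330,245),40,140)]:
    im=np.load(f"pics/{n}0.npy"); x0,y0,x1,y1=box
    hsv=cv2.cvtColor(im,cv2.COLOR_RGB2HSV)
    m=np.zeros(im.shape[:2],np.uint8); m[y0:y1,x0:x1]=((hsv[...,1]<sat)&(hsv[...,2]>val))[y0:y1,x0:x1]
    k,l,st,ce=cv2.connectedComponentsWithStats(m); 
    p=np.argwhere((m>0))[:,::-1]; 
    W=np.array([c.onz(q,10)[:2] for q in p]); print(n,len(p))
    # keep points robust then rect
    h=np.array([i for i in range(len(p)) if st[l[p[i][1],p[i][0]],4]>30]); rc=cv2.minAreaRect(W[h].astype(np.float32)); print(rc); print(cv2.boxPoints(rc))
    cv2.imwrite(f"pics/m_{n}.png",cv2.resize(m[y0:y1,x0:x1]*255,None,fx=4,fy=4))
# red/brass plunger disc centroid, in both
for n,c,box in [("top",T,(355,145,372,170)),("scene",S,(295,170,315,190))]:
    im=np.load(f"pics/{n}0.npy"); x0,y0,x1,y1=box
    hsv=cv2.cvtColor(im,cv2.COLOR_RGB2HSV)[y0:y1,x0:x1]
    m=((hsv[...,1]>150)&(hsv[...,0]>8)&(hsv[...,0]<28)).astype(np.uint8)
    q=np.argwhere(m)[:,::-1]+[x0,y0]; print(n,len(q),q.mean(0),q.min(0),q.max(0))
E
```

```text
top 2525
((574.967041015625, 376.0455627441406), (57.701820373535156, 268.5951232910156), 6.489578723907471)
[[531.12 506.22]
 [561.48 239.35]
 [618.81 245.87]
 [588.45 512.74]]
scene 628
((592.3109130859375, 384.18060302734375), (100.6923828125, 261.3658447265625), 6.441176414489746)
[[527.62 508.39]
 [556.94 248.67]
 [657.   259.97]
 [627.68 519.69]]<stdin>:17: RuntimeWarning: Mean of empty slice.
  ret = um.true_divide(
Traceback (most recent call last):
ValueError: zero-size array to reduction operation minimum which has no identity
```

View pics/m_top.png

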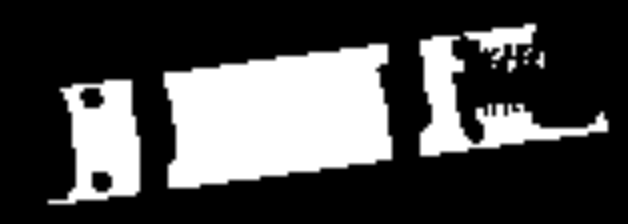

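View pics/m_scene.png

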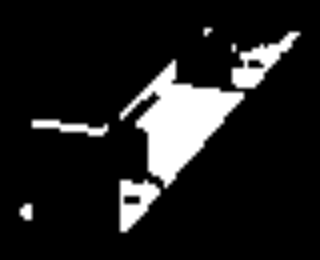

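```bash
python3 - <<'E'
from h import *
f=lambda u,v:(240+u/3.8,130+v/3.8)
g=lambda u,v:(245+u/4.8,150+v/4.8)
for nm,a,b in [("stop outer far",(57,291),(41,114)),("stop outer near",(165,300),(50,202)),("vee+ far",(118,246),(158,98)),("vee+ near",(208,260),(173,189)),("vee- far",(226,152),(403,63)),("vee- near",(305,164),(410,156)),("plunger disc",(288,146),(472,104)),("tubeL",(480,365),(267,410)),("tape",(534,279),(430,393))]:
    X,e1,e2=tri(g(*a),f(*b)); print(nm,X,e1,e2)
o=np.array([571,394.]);u=np.array([-.113,.9936])
E
```

```text
stop outer far [578.53 510.79  58.55] 0.2864599568246016 0.20762329157021703
stop outer near [533.16 505.13  61.1 ] 1.1924382000223877 0.8551535994467347
vee+ far [586.09 454.46  54.03] 0.5620043768745779 0.4307139489523877
vee+ near [542.65 448.25  52.01] 0.6434011719345614 0.49243989838189034
vee- far [600.92 335.04  52.05] 0.8267053546084683 0.7090525603484993
vee- near [556.05 333.63  51.63] 0.29508296397869427 0.2524503588414172
plunger disc [582.48 302.33  45.74] 0.009946402781773472 0.008750108806597517
tubeL [438.81 405.68   3.91] 0.6915334088896568 0.5183051647332011
tape [445.12 325.05   8.72] 0.6032970513176728 0.49080023006120016
```

Both views agree: stop top at about 59–61, disc at 46, and vee tips at 52–54 mm. I take the holder origin as (571,394) and its yaw as 1.684. First I'll turn the tool and half-close the fingers.

Request:
jog_arm(increments="0 0 0 0 0 -0.145 -0.1;0 0 0 0 0 -0.145 -0.1;0 0 0 0 0 -0.145 -0.1;0 0 0 0 0 -0.145 -0.1;0 0 0 0 0 -0.145 -0.1;0 0 0 0 0 -0.145 -0.1;0 0 0 0 0 -0.145 -0.1;0 0 0 0 0 -0.145 -0.1", squeeze=60)

```text
clock: 0.9
eef_pos: [197.0, -592.8, 197.0]
tcp_rot: [-3.141, -0.001, 1.487]
contact_force: [-0.4, 0.3, 0.3]
opening: 0.451
```

Request:
jog_arm(increments="0 0 0 0 0 -0.087 -0.1;0 0 0 0 0 -0.087 -0.1;0 0 0 0 0 0 -0.1;0 0 0 0 0 0 -0.1;0 0 0 0 0 0 -0.1;0 0 0 0 0 0 -0.1;0 0 0 0 0 0 -0.1;0 0 0 0 0 0 -0.1")

```text
clock: 1.7
eef_pos: [197.1, -593.1, 197.5]
tcp_rot: [3.142, 0.0, 1.654]
contact_force: [-0.4, -0.4, 1.1]
opening: 0.449
```

Request:
jog_arm(increments="4.0 1.44 0 0 0 0 -0.1;4.0 1.44 0 0 0 0 -0.1;4.0 1.44 0 0 0 0 -0.1;4.0 1.44 0 0 0 0 -0.1;4.0 1.44 0 0 0 0 -0.1;4.0 1.44 0 0 0 0 -0.1;4.0 1.44 0 0 0 0 -0.1;4.0 1.44 0 0 0 0 -0.1")

```text
clock: 2.5
eef_pos: [285.2, -263.1, 197.7]
tcp_rot: [3.141, 0.0, 1.654]
contact_force: [1.3, 0.2, -0.2]
opening: 0.453
```

Request:
jog_arm(increments="4.0 1.44 0 0 0 0 -0.1;4.0 1.44 0 0 0 0 -0.1;4.0 1.44 0 0 0 0 -0.1;4.0 1.44 0 0 0 0 -0.1;4.0 0.33 0 0 0 0 -0.1;4.0 0.33 0 0 0 0 -0.1;4.0 0.33 0 0 0 0 -0.1;4.0 0.33 0 0 0 0 -0.1")

```text
clock: 3.3
eef_pos: [328.6, 61.9, 197.9]
tcp_rot: [3.14, -0.0, 1.654]
contact_force: [0.8, -0.8, 0.7]
opening: 0.455
```

Request:
jog_arm(increments="4.0 0.33 0 0 0 0 -0.1;4.0 0.33 0 0 0 0 -0.1;4.0 0.33 0 0 0 0 -0.1;2.9 3.2 0 0 0 0 -0.1;2.9 3.2 0 0 0 0 -0.1;2.9 3.2 0 0 0 0 -0.1;2.0 3.0 2 0 0 0 -0.1;0 0 3 0 0 0 -0.1")

```text
clock: 4.1
eef_pos: [449.9, 301.9, 148.5]
tcp_rot: [3.135, -0.004, 1.655]
contact_force: [-0.9, 0.6, -0.4]
opening: 0.448
```

```bash
cat >> h.py <<'E'
from scipy.spatial.transform import Rotation as Ro
def go(p,yaw=None,tilt=0):
    s=r.sense(); R=Ro.from_euler("xyz",s["tcp_rot"]); d=R.inv().apply(np.array(p,float)-s["eef_pos"])/10
    print("pos",s["eef_pos"],"rot",s["tcp_rot"],"shift cm",d)
    if yaw is not None:
        G=Ro.from_euler("z",yaw)*Ro.from_euler("x",np.pi)*Ro.from_euler("y",tilt)
        print("turn",(R.inv()*G).as_rotvec().round(4))
E
python3 - <<'E'
from h import *
go((448.9,307.1,60),1.656)
E
```

```text
pos [449.89 301.89 148.46] rot [ 3.14 -0.    1.66] shift cm [ 0.5  -0.11  8.85]
turn [ 0.01 -0.   -0.  ]
```

Request:
jog_arm(increments="0.5 -0.05 2 0 0 0 -0.1;0 0 3 0 0 0 -0.1;0 0 2.8 0 0 0 -0.1;0 0 0.5 0 0 0 -0.1;0 0 0 0 0 0 -0.1;0 0 0 0 0 0 -0.1;0 0 0 0 0 0 -0.1;0 0 0 0 0 0 -0.1")

```text
clock: 4.9
eef_pos: [444.9, 303.2, 65.7]
tcp_rot: [3.14, -0.001, 1.655]
contact_force: [-0.2, 0.5, 0.1]
opening: 0.449
```

```bash
python3 - <<'E'
from h import *
for n in("scene","top"):
    a=r.grab_frame(n)[:,:,::-1]
    a=a[130:290,240:450] if n=="top" else a[140:250,240:420]
    cv2.imwrite(f"pics/{n}1.png",cv2.resize(a,None,fx=3.5,fy=3.5,interpolation=cv2.INTER_CUBIC))
go((448.9,307.1,2),1.656)
E
```

```text
pos [444.61 303.05  65.3 ] rot [ 3.14 -0.    1.65] shift cm [0.36 0.45 6.33]
turn [ 0. -0. -0.]
```

View pics/scene1.png

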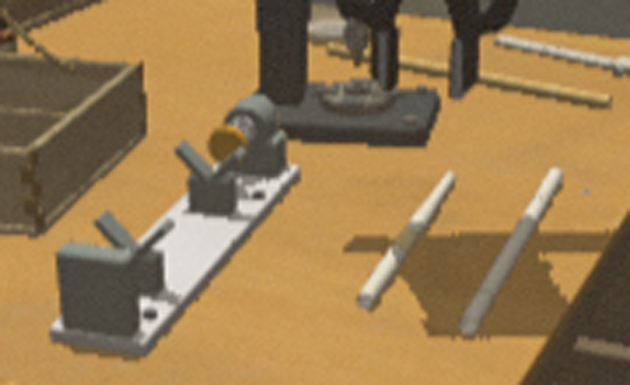

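View pics/top1.png

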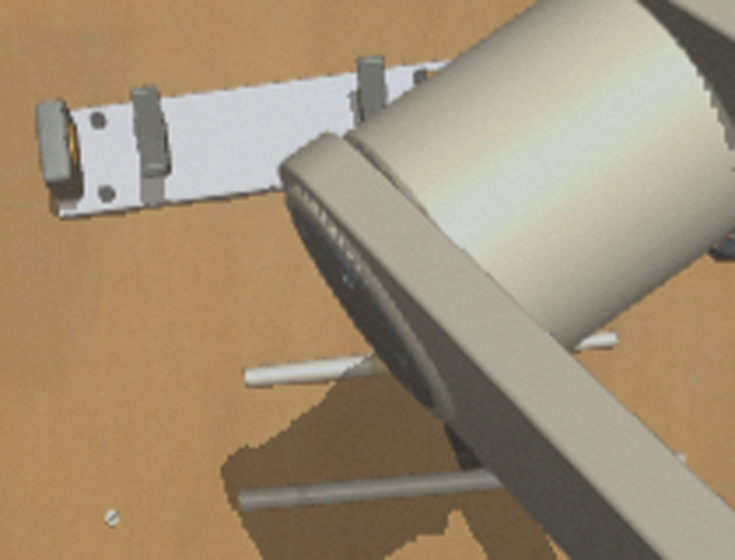

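```bash
python3 - <<'E'
from h import *
s=r.sense();p=s["eef_pos"]; print(p)
q=S.proj([p,p+[20,0,0],p-[20,0,0],[449,307,6],[449,307,65]]); print((q-[240,140])*3.5)
E
```

```text
[444.61 303.05  65.3 ]
[[419.5  143.47]
 [389.95 139.06]
 [449.59 147.96]
 [409.19 230.1 ]
 [410.72 145.04]]
```

```bash
python3 - <<'E'
from h import *
a=r.grab_frame("scene")[:,:,::-1][60:210,280:440]
cv2.imwrite(f"pics/scene2.png",cv2.resize(a,None,fx=4,fy=4,interpolation=cv2.INTER_CUBIC))
p=r.sense()["eef_pos"]; print(p,(S.proj([p])-[280,60])*4)
E
```

```text
[444.51 302.96  65.12] [[319.66 484.25]]
```

View pics/scene2.png

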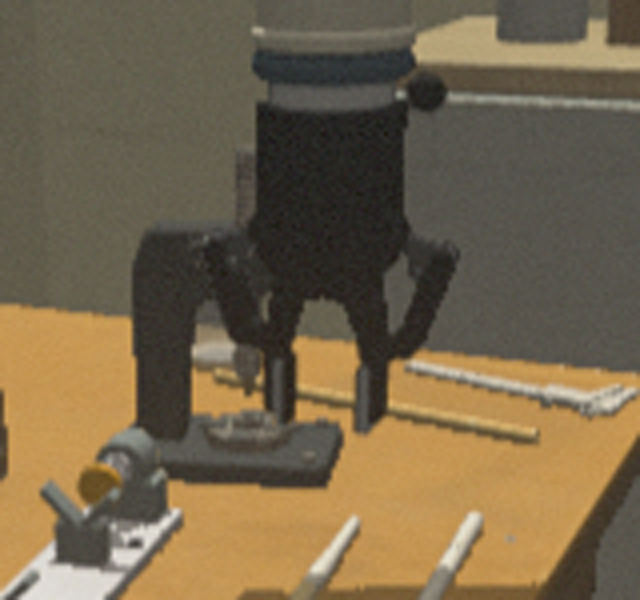

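The fingertips show at about (283,422) and (370,430) in the crop. That is roughly 14 px, or 25–30 mm, above the projected TCP, more than I can put down to the swing-back. I'll go down partway and measure again.

Request:
jog_arm(increments="0.36 0.45 0.5 0 0 0 -0.1;0 0 1 0 0 0 -0.1;0 0 1 0 0 0 -0.1;0 0 0.5 0 0 0 -0.1;0 0 0 0 0 0 -0.1;0 0 0 0 0 0 -0.1;0 0 0 0 0 0 -0.1;0 0 0 0 0 0 -0.1")

```text
clock: 5.85
eef_pos: [448.6, 306.9, 34.8]
tcp_rot: [3.141, -0.0, 1.655]
contact_force: [-0.4, -0.5, -0.6]
opening: 0.45
```

```bash
python3 - <<'E'
from h import *
a=r.grab_frame("scene")[:,:,::-1][120:250,290:420]
cv2.imwrite(f"pics/scene3.png",cv2.resize(a,None,fx=4.5,fy=4.5,interpolation=cv2.INTER_CUBIC))
p=r.sense()["eef_pos"]; print(p,(S.proj([p])-[290,120])*4.5)
go((448.9,307.1,2),1.656)
E
```

```text
[448.56 306.88  34.81] [[302.97 333.21]]
pos [448.56 306.88  34.81] rot [ 3.14 -0.    1.65] shift cm [0.02 0.03 3.28]
turn [ 0. -0. -0.]
```

View pics/scene3.png

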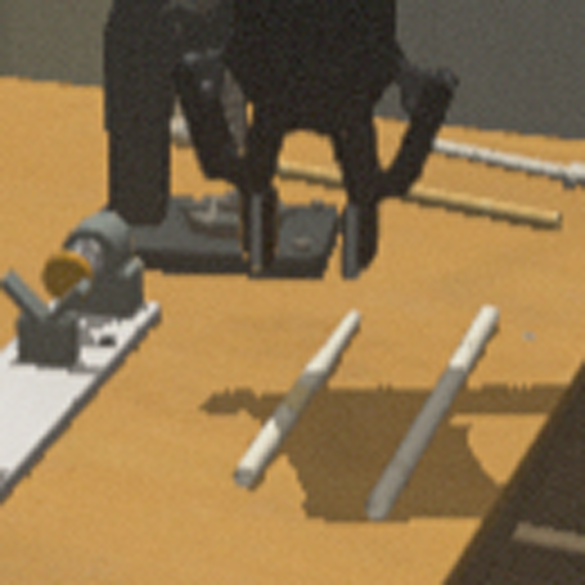

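Request:
jog_arm(increments="0 0 0.8 0 0 0 -0.1;0 0 0.8 0 0 0 -0.1;0 0 0.8 0 0 0 -0.1;0 0 0.4 0 0 0 -0.1;0 0 0 0 0 0 -0.1;0 0 0 0 0 0 -0.1;0 0 0 0 0 0 -0.1;0 0 0 0 0 0 -0.1")

```text
clock: 6.7
eef_pos: [448.6, 306.9, 6.8]
tcp_rot: [3.141, -0.0, 1.655]
contact_force: [-0.9, -0.9, 0.2]
opening: 0.451
```

```bash
python3 - <<'E'
from h import *
a=r.grab_frame("scene")[:,:,::-1][120:250,290:420]
cv2.imwrite(f"pics/scene4.png",cv2.resize(a,None,fx=4.5,fy=4.5,interpolation=cv2.INTER_CUBIC))
p=r.sense()["eef_pos"]; print(p,(S.proj([p])-[290,120])*4.5)
E
```

```text
[448.54 306.9    6.77] [[302.06 384.54]]
```

View pics/scene4.png

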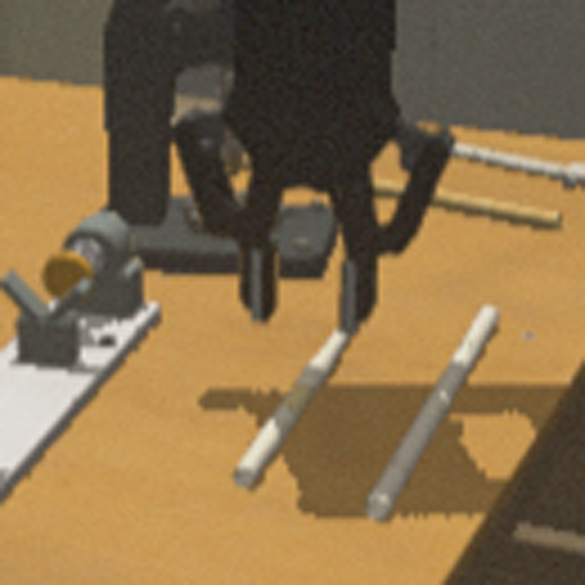

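```bash
python3 - <<'E'
from h import *
q=np.array([308,323])/4.5+[290,120]
for z in (0,10,20,30,35,40): print(S.onz(q,z))
a=r.grab_frame("top")[:,:,::-1].copy()
for z in (7,100,200,300): print(z,T.proj([[448.5,307,z]]))
cv2.imwrite("pics/top4.png",a)
a=r.grab_frame("scene")[:,:,::-1].copy(); cv2.imwrite("pics/scene5.png",a)
for z in (7,35,100,200,300): print(z,S.proj([[448.5,307,z]]))
E
```

```text
[479.72 215.92   0.  ]
[471.44 238.26  10.  ]
[463.16 260.6   20.  ]
[454.89 282.93  30.  ]
[450.75 294.1   35.  ]
[446.61 305.27  40.  ]
7 [[362.86 232.01]]
100 [[366.26 225.06]]
200 [[370.85 215.66]]
300 [[376.85 203.38]]
7 [[357.13 205.38]]
35 [[357.33 193.99]]
100 [[357.84 166.44]]
200 [[358.67 120.76]]
300 [[359.58  70.56]]
```

View pics/top4.png

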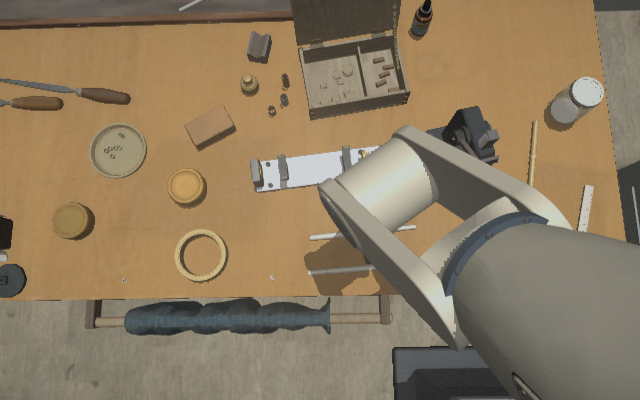

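View pics/scene5.png

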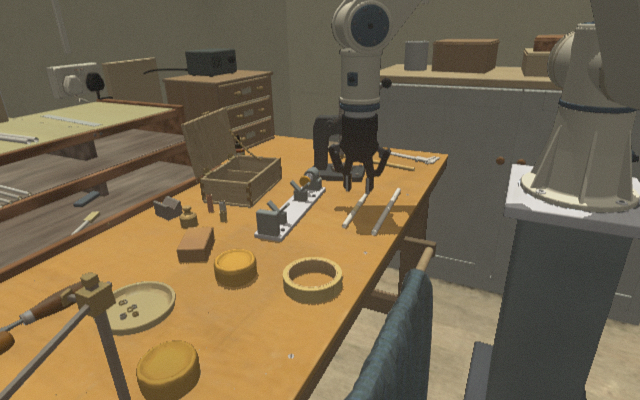

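The tip ray, held against the lateral position, still puts the half-open tips at z ≈ 35–40. The reported TCP z is 7. I'll carry on down in small steps with the force watched.

Request:
jog_arm(increments="0 0 0.2 0 0 0 -0.1;0 0 0.2 0 0 0 -0.1;0 0 0.1 0 0 0 -0.1;0 0 0 0 0 0 -0.1;0 0 0 0 0 0 -0.5;0 0 0 0 0 0 -0.5;0 0 0 0 0 0 -0.5;0 0 0 0 0 0 -0.5")

```text
clock: 7.65
eef_pos: [448.4, 306.7, 1.5]
tcp_rot: [3.142, -0.0, 1.655]
contact_force: [-0.5, 0.7, 0.4]
opening: 0.249
```

```bash
python3 - <<'E'
from h import *
a=r.grab_frame("scene")[:,:,::-1][120:250,290:420]
cv2.imwrite(f"pics/scene6.png",cv2.resize(a,None,fx=4.5,fy=4.5,interpolation=cv2.INTER_CUBIC))
p=r.sense()["eef_pos"]; print(p,(S.proj([p])-[290,120])*4.5)
E
```

```text
[448.37 306.74   1.52] [[302.33 393.93]]
```

View pics/scene6.png

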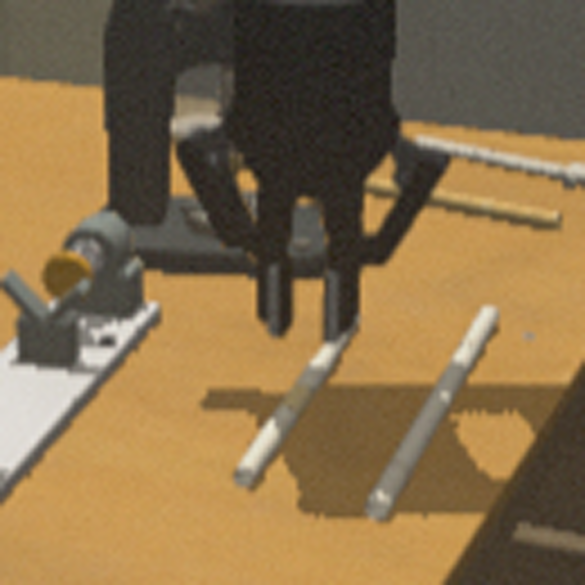

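Decisive test: close the jaws here. If the tips are at the bench they'll stop on the 12 mm tube (opening ≈ 0.14), otherwise they'll shut fully.

Request:
jog_arm(increments="0 0 0 0 0 0 -1;0 0 0 0 0 0 -1;0 0 0 0 0 0 -1;0 0 0 0 0 0 -1;0 0 0 0 0 0 -1;0 0 0 0 0 0 -1;0 0 0 0 0 0 -1;0 0 0 0 0 0 -1", squeeze=30)

```text
clock: 8.5
eef_pos: [448.4, 306.8, 1.5]
tcp_rot: [3.142, -0.0, 1.655]
contact_force: [0.1, 0.1, -0.1]
opening: 0.003
```

```bash
python3 - <<'E'
from h import *
a=r.grab_frame("scene")[:,:,::-1][120:250,290:420]
cv2.imwrite(f"pics/scene7.png",cv2.resize(a,None,fx=4.5,fy=4.5,interpolation=cv2.INTER_CUBIC))
p=r.sense()["eef_pos"]; print(p,(S.proj([p])-[290,120])*4.5)
E
```

```text
[448.33 306.74   1.47] [[302.38 394.04]]
```

View pics/scene7.png

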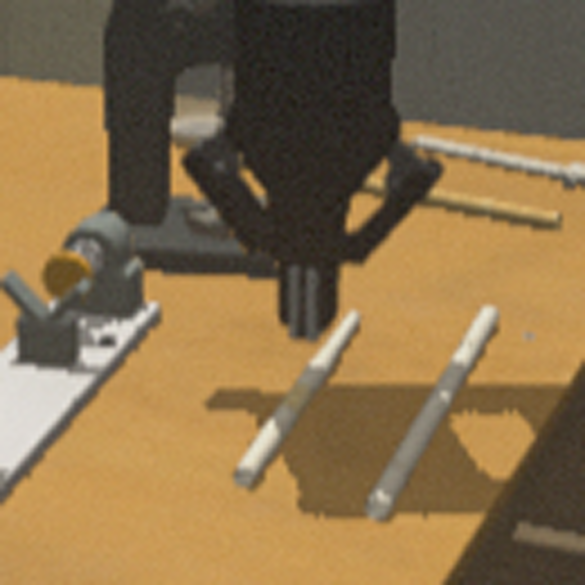

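The jaws shut on nothing (opening 0.003), so the real tips are about 28 mm above the reported TCP. The pictures were right and the reported height is not. I'll reopen and go lower in stages.

Request:
jog_arm(increments="0 0 0 0 0 0 -0.1;0 0 0 0 0 0 -0.1;0 0 0 0 0 0 -0.1;0 0 0 0 0 0 -0.1;0 0 0 0 0 0 -0.1;0 0 0.5 0 0 0 -0.1;0 0 0.5 0 0 0 -0.1;0 0 0.5 0 0 0 -0.1")

```text
clock: 9.35
eef_pos: [448.2, 306.7, -14.1]
tcp_rot: [-3.141, 0.0, 1.655]
contact_force: [0.5, -0.5, 0.3]
opening: 0.448
```

```bash
python3 - <<'E'
from h import *
a=r.grab_frame("scene")[:,:,::-1][120:250,290:420]
cv2.imwrite(f"pics/scene8.png",cv2.resize(a,None,fx=4.5,fy=4.5,interpolation=cv2.INTER_CUBIC))
s=r.sense();p=s["eef_pos"]; print(p,s["qpos"],(S.proj([p])-[290,120])*4.5)
E
```

```text
[447.77 306.37 -14.83] [0.6  0.52 1.95 0.   0.67 0.51] [[303.16 423.05]]
```

View pics/scene8.png

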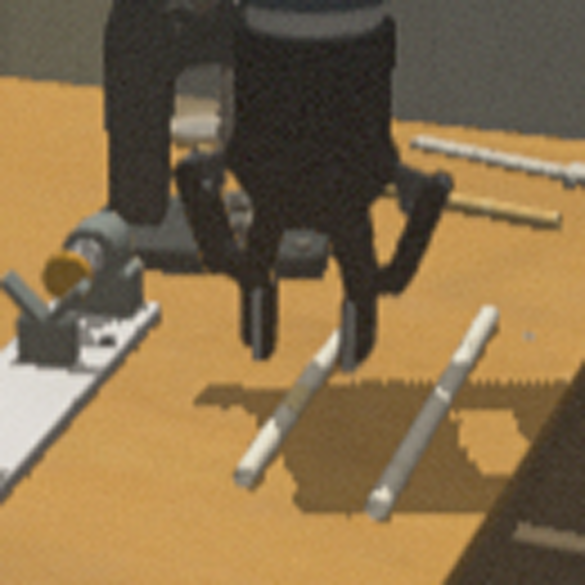

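Request:
jog_arm(increments="0 0 0.3 0 0 0 -0.1;0 0 0.3 0 0 0 -0.1;0 0 0.2 0 0 0 -0.1;0 0 0.1 0 0 0 -0.1;0 0 0 0 0 0 -0.1;0 0 0 0 0 0 -0.1;0 0 0 0 0 0 -0.1;0 0 0 0 0 0 -0.1")

```text
clock: 10.2
eef_pos: [448.4, 306.8, -22.4]
tcp_rot: [3.141, -0.0, 1.655]
contact_force: [0.9, 0.7, -0.1]
opening: 0.449
```

```bash
python3 - <<'E'
from h import *
a=r.grab_frame("scene")[:,:,::-1][160:240,320:400]
cv2.imwrite(f"pics/scene9.png",cv2.resize(a,None,fx=7,fy=7,interpolation=cv2.INTER_CUBIC))
s=r.sense();p=s["eef_pos"]; print(p,s["contact_force"])
for z in (0,5,10,15):print(z,(S.proj([448,307,z])-[320,160])*7)
E
```

```text
[448.42 306.79 -22.39] [-0.62  0.47 -1.22]
0 [[260.98 337.54]]
5 [[261.24 323.53]]
10 [[261.5  309.45]]
15 [[261.76 295.32]]
```

View pics/scene9.png

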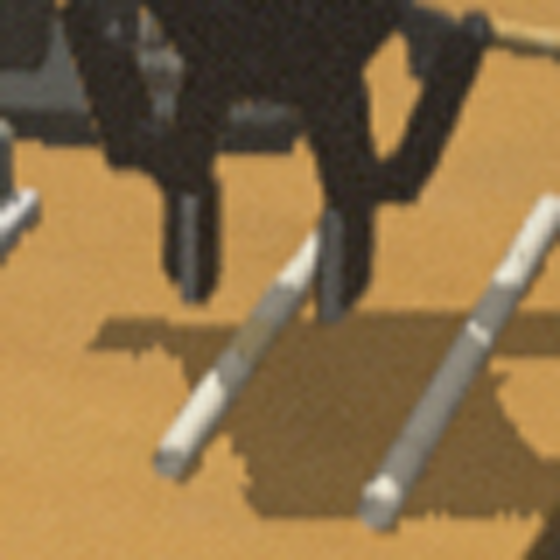

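The open tips average (265,310) in the crop, so z ≈ 10, and they straddle the tube evenly. I'll go 5 mm further down and close.

Request:
jog_arm(increments="0 0 0.2 0 0 0 -0.1;0 0 0.2 0 0 0 -0.1;0 0 0.1 0 0 0 -0.1;0 0 0 0 0 0 -0.1;0 0 0 0 0 0 -1;0 0 0 0 0 0 -1;0 0 0 0 0 0 -1;0 0 0 0 0 0 -1", squeeze=60)

```text
clock: 11.05
eef_pos: [448.4, 306.8, -27.1]
tcp_rot: [3.141, -0.0, 1.655]
contact_force: [-0.7, -0.8, 5.3]
opening: 0.09
```

```bash
python3 - <<'E'
from h import *
a=r.grab_frame("scene")[:,:,::-1][160:240,320:400]
cv2.imwrite(f"pics/scene10.png",cv2.resize(a,None,fx=7,fy=7,interpolation=cv2.INTER_CUBIC))
s=r.sense();p=s["eef_pos"]; print(p,s["contact_force"],s["opening"])
E
```

```text
[448.41 306.78 -27.13] [-0.91 -1.43  4.91] 0.0883640821689764
```

View pics/scene10.png

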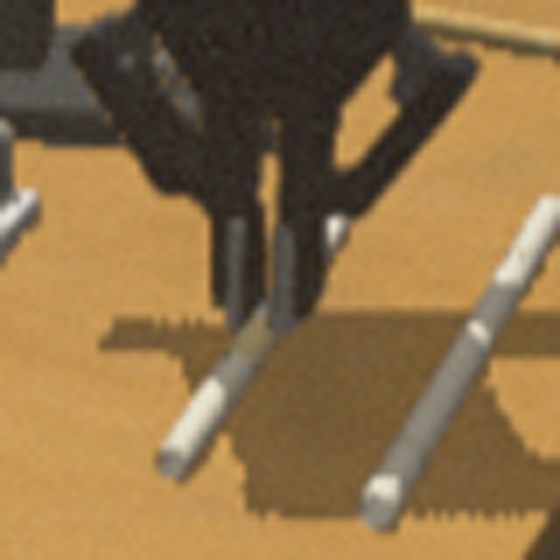

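The fingers stopped at 0.09, where 12 mm would give about 0.14, and there is a 5 N upward push. That means the tips are pinching above the tube's widest line. I'll reopen a bit, go 4 mm lower and close again.

Request:
jog_arm(increments="0 0 0 0 0 0 -0.5;0 0 0 0 0 0 -0.5;0 0 0 0 0 0 -0.5;0 0 0.2 0 0 0 -0.5;0 0 0.2 0 0 0 -0.5;0 0 0 0 0 0 -0.5;0 0 0 0 0 0 -0.5;0 0 0 0 0 0 -0.5")

```text
clock: 11.9
eef_pos: [448.4, 306.7, -31.5]
tcp_rot: [-3.142, 0.0, 1.655]
contact_force: [0.1, 0.5, -0.9]
opening: 0.25
```

Request:
jog_arm(increments="0 0 0 0 0 0 -1;0 0 0 0 0 0 -1;0 0 0 0 0 0 -1;0 0 0 0 0 0 -1;0 0 0 0 0 0 -1;0 0 0 0 0 0 -1;0 0 0 0 0 0 -1;0 0 0 0 0 0 -1")

```text
clock: 12.7
eef_pos: [448.4, 306.8, -31.3]
tcp_rot: [3.141, -0.0, 1.655]
contact_force: [-1.8, -0.1, 6.3]
opening: 0.106
```

Request:
jog_arm(increments="0 0 0 0 0 0 -0.5;0 0 0 0 0 0 -0.5;0 0 0 0 0 0 -0.5;0 0 0.2 0 0 0 -0.5;0 0 0.2 0 0 0 -0.5;0 0 0 0 0 0 -0.5;0 0 0 0 0 0 -0.5;0 0 0 0 0 0 -0.5")

```text
clock: 13.5
eef_pos: [448.6, 306.9, -33.8]
tcp_rot: [3.141, -0.0, 1.655]
contact_force: [-6.6, -4.5, 26.9]
opening: 0.25
```

Request:
jog_arm(increments="0 0 0 0 0 0 -1;0 0 0 0 0 0 -1;0 0 0 0 0 0 -1;0 0 0 0 0 0 -1;0 0 0 0 0 0 -1;0 0 0 0 0 0 -1;0 0 0 0 0 0 -1;0 0 0 0 0 0 -1")

```text
clock: 14.3
eef_pos: [450.2, 307.8, -33.4]
tcp_rot: [3.138, -0.002, 1.655]
contact_force: [-2.4, -3.0, 25.5]
opening: 0.106
```

Touching the bench at reported z ≈ −33 shows the real tips sit about 33 mm above the reported TCP. The fingers stop at 0.106 every time, so that is the 12 mm grip. The tube axis is therefore about 39 mm above the reported TCP. Now I'll lift.

Request:
jog_arm(increments="0 0 -0.5 0 0 0 -1;0 0 -1.5 0 0 0 -1;0 0 -2.5 0 0 0 -1;0 0 -2.5 0 0 0 -1;0 0 -2.5 0 0 0 -1;0 0 -2 0.00 0 0 -1;0 0 -1 0 0.05 -0.014 -1;0 0 0 0 0.05 -0.014 -1", squeeze=80)

```text
clock: 15.1
eef_pos: [449.2, 307.9, 91.9]
tcp_rot: [3.137, -0.103, 1.685]
contact_force: [-0.1, 0.1, -0.5]
opening: 0.096
```

```bash
cat >> h.py <<'E'
O=np.array([571,394.,0]);YAW=1.684;U=np.array([np.cos(YAW),np.sin(YAW),0]);V=np.array([-np.sin(YAW),np.cos(YAW),0])
D=39.4
def goh(hx,hz,tilt,hy=0):
    G=Ro.from_euler("z",YAW)*Ro.from_euler("x",np.pi)*Ro.from_euler("y",tilt)
    p=O+U*hx+V*hy+[0,0,hz]+D*G.as_matrix()[:,2]; print("target tcp",p)
    s=r.sense();R=Ro.from_euler("xyz",s["tcp_rot"]); c=s["eef_pos"]-D*R.as_matrix()[:,2]-O
    print("tube now holder",c@U,c@V,c[2],"open",s["opening"],"F",s["contact_force"],s["clock"])
    go(p,YAW,tilt)
E
python3 - <<'E'
from h import *
goh(16,107,.2)
a=r.grab_frame("scene")[:,:,::-1][100:260,240:440]
cv2.imwrite(f"pics/scene11.png",cv2.resize(a,None,fx=4,fy=3.7,interpolation=cv2.INTER_CUBIC))
E
```

```text
target tcp [568.31 417.68  68.39]
tube now holder -75.85937905952781 130.88440623726623 131.09166260031844 open 0.09553037077088447 F [-0.15  0.14 -0.53] 15.1
pos [449.24 307.9   91.9 ] rot [ 3.14 -0.1   1.68] shift cm [ 9.26 13.06  3.38]
turn [0.  0.1 0. ]
```

View pics/scene11.png

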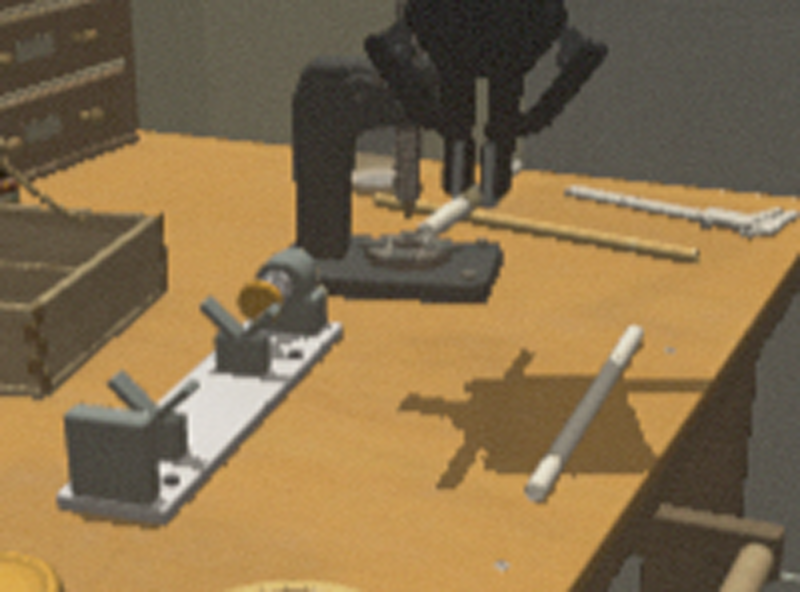

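The tube is in the gripper with its left end, near (428,228), raised. Next I'll carry it over the holder, moving left first to keep clear of the punch.

Request:
jog_arm(increments="3 0 0 0 0 0 -1;4 1 0 0 0 0 -1;2.2 3 0 0 0 0 -1;0 4 0 0 0 0 -1;0 3.5 1 0 0 0 -1;0 1.5 1.5 0 0.05 0 -1;0 0 0.9 0 0.05 0 -1;0 0 0 0 0 0 -1")

```text
clock: 15.95
eef_pos: [565.8, 414.0, 62.8]
tcp_rot: [-3.138, -0.198, 1.68]
contact_force: [-1.0, -0.9, -1.1]
opening: 0.094
```

```bash
python3 - <<'E'
from h import *
goh(16,67,.2)
a=r.grab_frame("scene")[:,:,::-1][120:260,230:390]
cv2.imwrite(f"pics/scene12.png",cv2.resize(a,None,fx=4.2,fy=4.2,interpolation=cv2.INTER_CUBIC))
a=r.grab_frame("top")[:,:,::-1][110:240,230:450]
cv2.imwrite(f"pics/top12.png",cv2.resize(a,None,fx=3.5,fy=3.5,interpolation=cv2.INTER_CUBIC))
E
```

```text
target tcp [568.31 417.68  28.39]
tube now holder 12.746773444895947 2.8227490955098467 101.41916291796268 open 0.0939134104467732 F [-0.96 -0.93 -1.07] 15.95
pos [565.79 414.04  62.79] rot [-3.14 -0.2   1.68] shift cm [-0.35  0.3   3.44]
turn [-0.  0. -0.]
```

View pics/scene12.png

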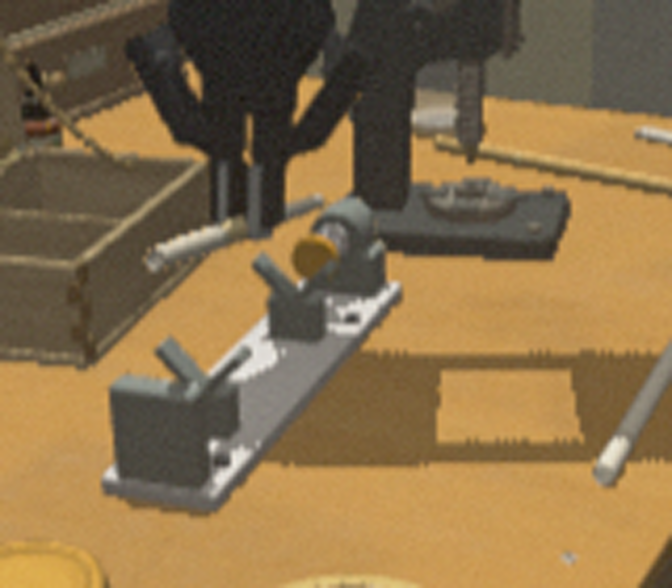

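View pics/top12.png

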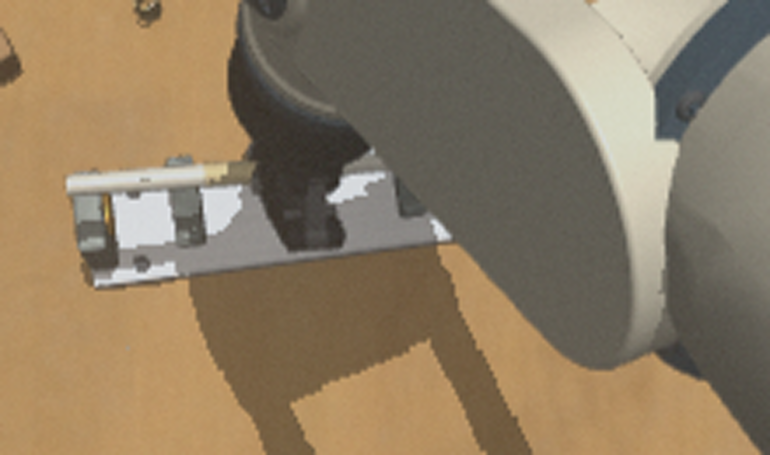

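```bash
python3 - <<'E'
from h import *
s=np.array([152,260])/4.2+[230,120]; t=np.array([69,185])/3.5+[230,110]
X,e,f=tri(s,t); c=X-O; print("stop end",X,e,f,"holder",c@U,c@V,c[2])
# tape left border
s=np.array([222,232])/4.2+[230,120]
p=np.array([320,203])/4.2+[230,120]
# plunger end on vertical plane through holder lateral line at that V
d=S.ray(p)
for v in (c@V-2,c@V,c@V+2):
    k=(v-(S.o-O)@V)/(d@V); q=S.o+k*d-O; print("plunger end at v",v,q@U,q[2])
# top line direction of tube: end and tape 
t2=np.array([245,169])/3.5+[230,110]
for z in (110,):
    q=T.onz(t2,z)-O; print("tape side point",q@U,q@V)
E
```

```text
stop end [556.82 502.87 118.43] 0.09706055593528419 0.0731631236434565 holder 109.77125034262139 1.7957259826546301 118.4321897015603
plunger end at v -0.20427401734536987 -100.67419403668914 73.25097887984327
plunger end at v 1.7957259826546301 -95.62930321797583 75.16611506152782
plunger end at v 3.79572598265463 -90.58441239926242 77.08125124321236
tape side point 23.961149088645232 2.9735674960911305
```

Triangulation puts the tube's middle at about (11, 2, 98) mm in the holder frame with a tilt of about 0.2, which is 3 mm lower than my model. I'll shift +7 along, −2 across, and lower by 31 mm.

Request:
jog_arm(increments="0.69 0.23 0.14 0 0 0 -1;0 0 0 0 0 0 -1;-0.12 0 0.61 0 0 0 -1;-0.12 0 0.61 0 0 0 -1;-0.12 0 0.61 0 0 0 -1;-0.12 0 0.61 0 0 0 -1;-0.12 0 0.61 0 0 0 -1;0 0 0 0 0 0 -1")

```text
clock: 16.85
eef_pos: [567.7, 423.0, 32.6]
tcp_rot: [-3.141, -0.199, 1.683]
contact_force: [0.9, -0.2, -0.4]
opening: 0.095
```

```bash
python3 - <<'E'
from h import *
goh(18,67,.2)
a=r.grab_frame("scene")[:,:,::-1][120:260,230:390]
cv2.imwrite(f"pics/scene13.png",cv2.resize(a,None,fx=4.2,fy=4.2,interpolation=cv2.INTER_CUBIC))
a=r.grab_frame("top")[:,:,::-1][110:240,230:450]
cv2.imwrite(f"pics/top13.png",cv2.resize(a,None,fx=3.5,fy=3.5,interpolation=cv2.INTER_CUBIC))
E
```

```text
target tcp [568.08 419.66  28.39]
tube now holder 21.351780298944544 -0.031142071176066585 71.20324644390064 open 0.09457991616731838 F [ 0.93 -0.19 -0.41] 16.85
pos [567.73 422.96  32.58] rot [-3.14 -0.2   1.68] shift cm [-0.41 -0.    0.35]
turn [-0.  0. -0.]
```

View pics/scene13.png

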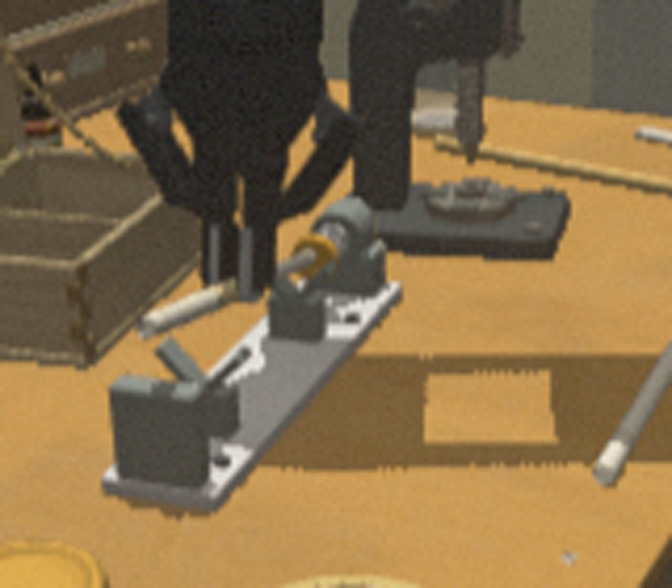

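View pics/top13.png

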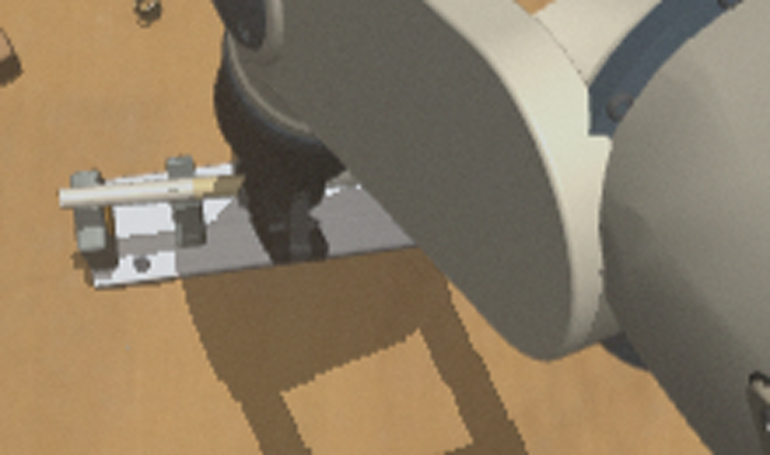

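The low end now sits in front of the disc at about (310,252), and the tube lies within the far vee's mouth. Pushing back about 27 mm.

Request:
jog_arm(increments="-0.44 0 -0.09 0 0 0 -1;-0.44 0 -0.09 0 0 0 -1;-0.44 0 -0.09 0 0 0 -1;-0.44 0 -0.09 0 0 0 -1;-0.44 0 -0.09 0 0 0 -1;-0.44 0 -0.09 0 0 0 -1;0 0 0 0 0 0 -1;0 0 0 0 0 0 -1")

```text
clock: 17.75
eef_pos: [571.7, 397.0, 34.3]
tcp_rot: [3.14, -0.201, 1.683]
contact_force: [-0.1, 5.4, 0.3]
opening: 0.094
```

```bash
python3 - <<'E'
from h import *
goh(-6,67,.2)
a=r.grab_frame("scene")[:,:,::-1][120:260,230:390]
cv2.imwrite(f"pics/scene14.png",cv2.resize(a,None,fx=4.2,fy=4.2,interpolation=cv2.INTER_CUBIC))
a=r.grab_frame("top")[:,:,::-1][110:240,230:450]
cv2.imwrite(f"pics/top14.png",cv2.resize(a,None,fx=3.5,fy=3.5,interpolation=cv2.INTER_CUBIC))
E
```

```text
target tcp [570.79 395.82  28.39]
tube now holder -4.978258430993489 -0.9505969123402689 72.9252530334131 open 0.09382278832796556 F [-0.12  5.43  0.32] 17.75
pos [571.71 396.97  34.32] rot [ 3.14 -0.2   1.68] shift cm [-0.22 -0.1   0.56]
turn [ 0. -0. -0.]
```

View pics/scene14.png

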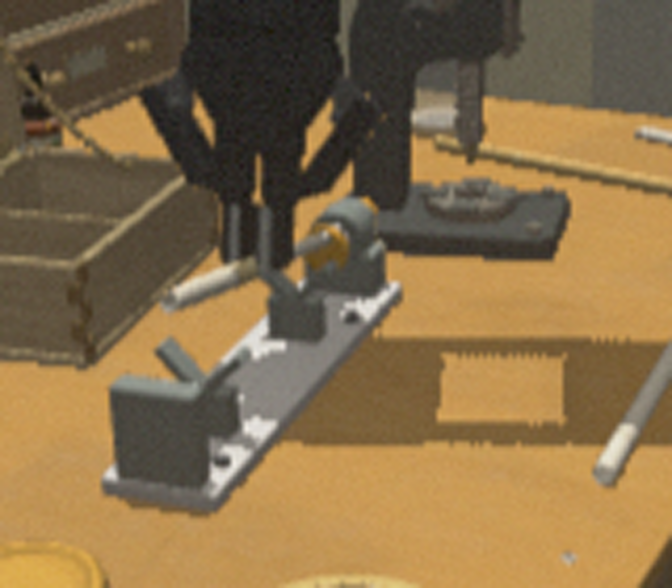

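View pics/top14.png

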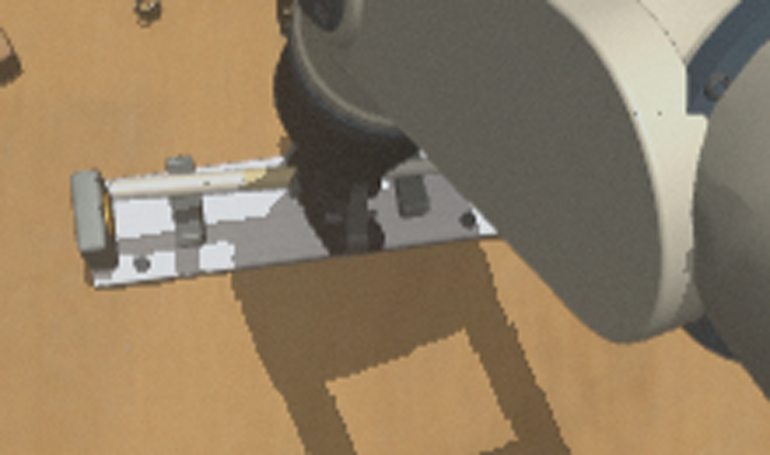

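```bash
python3 - <<'E'
from h import *
s=np.array([169,299])/4.2+[230,120]; t=np.array([109,188])/3.5+[230,110]
X,e,f=tri(s,t); c=X-O; print("stop end",X,e,f,"holder",c@U,c@V,c[2])
E
```

```text
stop end [561.23 486.63  92.91] 0.5875812555427317 0.4430699584410557 holder 93.14213838756848 -0.7550431542852818 92.91374468571667
```

The 5.4 N on the tool matches about 17 mm of plunger travel. The free end triangulates to (93, −1, 93), so it is clear of the stop. Next I'll work out the tip-down rows.

```bash
cat >> h.py <<'E'
def plan(hx,hz,tilt,n,hy=None):
    s=r.sense();R0=Ro.from_euler("xyz",s["tcp_rot"]); c0=s["eef_pos"]-D*R0.as_matrix()[:,2]
    G=Ro.from_euler("z",YAW)*Ro.from_euler("x",np.pi)*Ro.from_euler("y",tilt)
    if hy is None: hy=(c0-O)@V
    c1=O+U*hx+V*hy+[0,0,hz]; rv=(R0.inv()*G).as_rotvec()
    R,p=R0,s["eef_pos"]
    for i in range(1,n+1):
        Rn=R0*Ro.from_rotvec(rv*i/n); pn=c0+(c1-c0)*i/n+D*Rn.as_matrix()[:,2]
        print((R.inv().apply(pn-p)/10).round(3),(R.inv()*Rn).as_rotvec().round(4)); R,p=Rn,pn
E
python3 - <<'E'
from h import *
plan(-8,49,0.0,7,0)
E
```

```text
[-0.23 -0.01  0.32] [ 0.   -0.03 -0.  ]
[-0.22 -0.01  0.33] [ 0.   -0.03 -0.  ]
[-0.21 -0.01  0.33] [ 0.   -0.03 -0.  ]
[-0.2  -0.01  0.33] [ 0.   -0.03 -0.  ]
[-0.19 -0.01  0.34] [ 0.   -0.03 -0.  ]
[-0.18 -0.01  0.34] [ 0.   -0.03 -0.  ]
[-0.17 -0.01  0.34] [ 0.   -0.03 -0.  ]
```

Request:
jog_arm(increments="-0.23 0 0.32 0 -0.0287 0 -1;-0.22 0 0.33 0 -0.0287 0 -1;-0.21 0 0.33 0 -0.0287 0 -1;-0.20 0 0.33 0 -0.0287 0 -1;-0.19 0 0.34 0 -0.0287 0 -1;-0.18 0 0.34 0 -0.0287 0 -1;-0.17 0 0.34 0 -0.0287 0 -1;0 0 0 0 0 0 -1")

```text
clock: 18.65
eef_pos: [573.1, 386.9, 9.5]
tcp_rot: [3.139, 0.001, 1.684]
contact_force: [-2.3, 5.8, 2.5]
opening: 0.094
```

```bash
python3 - <<'E'
from h import *
goh(-6,46,0.)
a=r.grab_frame("scene")[:,:,::-1][120:260,230:390]
cv2.imwrite(f"pics/scene15.png",cv2.resize(a,None,fx=4.2,fy=4.2,interpolation=cv2.INTER_CUBIC))
a=r.grab_frame("top")[:,:,::-1][110:240,230:450]
cv2.imwrite(f"pics/top15.png",cv2.resize(a,None,fx=3.5,fy=3.5,interpolation=cv2.INTER_CUBIC))
E
```

```text
target tcp [571.68 388.04   6.6 ]
tube now holder -7.251295062882509 -1.1818818066353722 48.880958852260015 open 0.09361092940080137 F [-2.3   5.8   2.51] 18.65
pos [573.11 386.91   9.48] rot [3.14 0.   1.68] shift cm [ 0.13 -0.13  0.29]
turn [ 0.  0. -0.]
```

View pics/scene15.png

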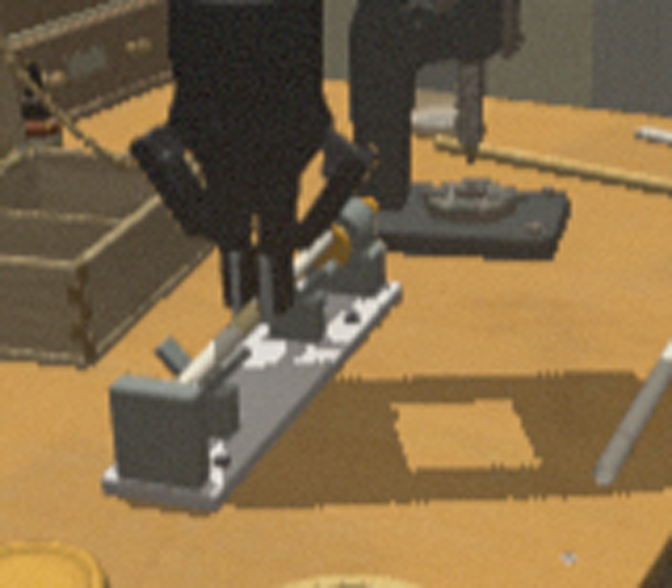

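View pics/top15.png

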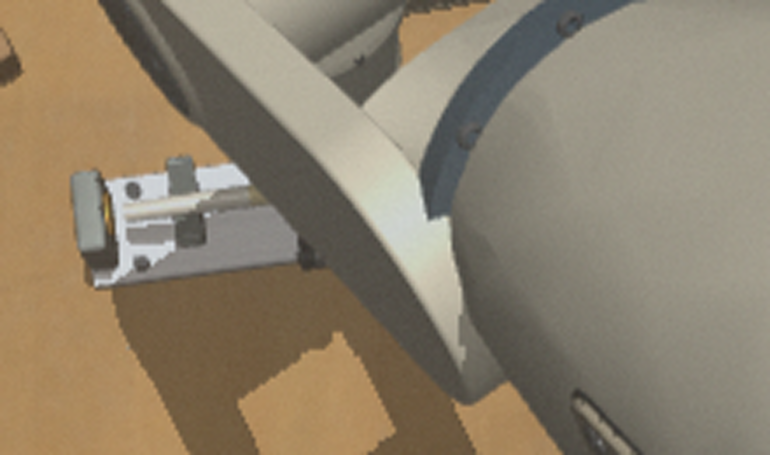

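The tube is level in front of the stop, its end near (122,208) in the top crop, with light vee contact (2–3 N). I'll settle it 2–3 mm down, ease it to the stop, then let go.

Request:
jog_arm(increments="0 -0.05 0.1 0 0 0 -1;0 -0.05 0.1 0 0 0 -1;0.15 0 0.05 0 0 0 -1;0.2 0 0 0 0 0 -1;0.2 0 0 0 0 0 -1;0.1 0 0 0 0 0 -1;0 0 0 0 0 0 -1;0 0 0 0 0 0 -1")

```text
clock: 19.55
eef_pos: [572.1, 392.5, 7.4]
tcp_rot: [3.138, -0.0, 1.683]
contact_force: [3.9, 3.9, 5.1]
opening: 0.089
```

```bash
python3 - <<'E'
from h import *
goh(0,45,0.)
a=r.grab_frame("top")[:,:,::-1][110:240,230:450]
cv2.imwrite(f"pics/top16.png",cv2.resize(a,None,fx=3.5,fy=3.5,interpolation=cv2.INTER_CUBIC))
E
```

```text
target tcp [571.  394.    5.6]
tube now holder -1.5779370344833314 -0.7834849978635632 46.78402702313355 open 0.0888401223348818 F [3.89 3.91 5.06] 19.55
pos [572.1  392.54   7.38] rot [ 3.14 -0.    1.68] shift cm [ 0.16 -0.09  0.18]
turn [ 0. -0. -0.]
```

View pics/top16.png

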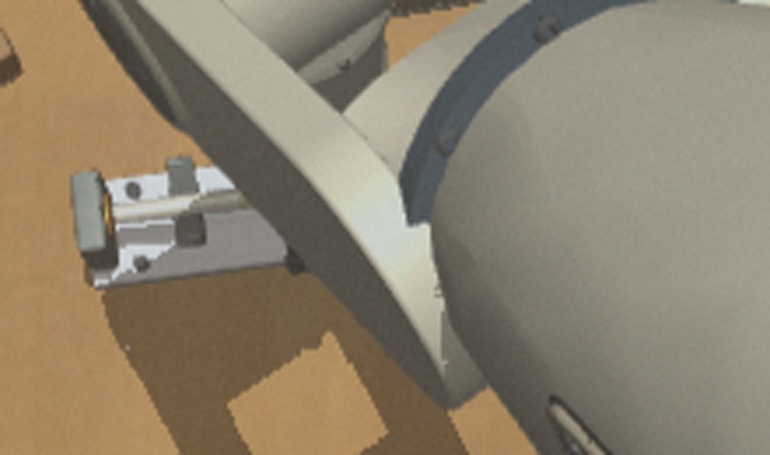

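The end is practically at the stop, near (111,212). Opening.

Request:
jog_arm(increments="0 0 0 0 0 0 -0.7;0 0 0 0 0 0 -0.6;0 0 0 0 0 0 -0.5;0 0 0 0 0 0 -0.4;0 0 0 0 0 0 -0.2;0 0 0 0 0 0 -0.1;0 0 0 0 0 0 -0.1;0 0 0 0 0 0 -0.1")

```text
clock: 20.4
eef_pos: [571.0, 391.8, 6.8]
tcp_rot: [3.14, 0.001, 1.683]
contact_force: [-0.7, -0.2, 0.3]
opening: 0.451
```

Request:
jog_arm(increments="0 0 -0.5 0 0 0 -0.1;0 0 -1 0 0 0 -0.1;0 0 -2 0 0 0 -0.1;0 0 -3 0 0 0 -0.1;0 0 -3 0 0 0 -0.1;0 -2 -3 0 0 0 -0.1;0 -4 -2 0 0 0 -0.1;0 -4 0 0 0 0 -0.1")

```text
clock: 21.2
eef_pos: [472.5, 382.0, 155.8]
tcp_rot: [3.135, -0.003, 1.682]
contact_force: [-0.1, 0.4, 0.2]
opening: 0.449
```

Request:
jog_arm(increments="0 -4 -1 0 0 0 -0.1;0 -4 -1 0 0 0 -0.1;0 -4 0 0 0 0 -0.1;0 -3 0 0 0 0 -0.1;0 -2 0 0 0 0 -0.1;0 0 0 0 0 0 -0.1;0 0 0 0 0 0 -0.1;0 0 0 0 0 0 -0.1")

```text
clock: 22.0
eef_pos: [303.7, 362.4, 171.7]
tcp_rot: [3.139, 0.0, 1.682]
contact_force: [1.0, 0.0, -0.1]
opening: 0.445
```

```bash
python3 - <<'E'
from h import *
print(r.sense()["clock"])
a=r.grab_frame("scene")[:,:,::-1][120:260,230:390]
cv2.imwrite(f"pics/scene17.png",cv2.resize(a,None,fx=4.2,fy=4.2,interpolation=cv2.INTER_CUBIC))
a=r.grab_frame("top")[:,:,::-1][110:240,230:450]
cv2.imwrite(f"pics/top17.png",cv2.resize(a,None,fx=3.5,fy=3.5,interpolation=cv2.INTER_CUBIC))
E
```

```text
22.0
```

View pics/scene17.png

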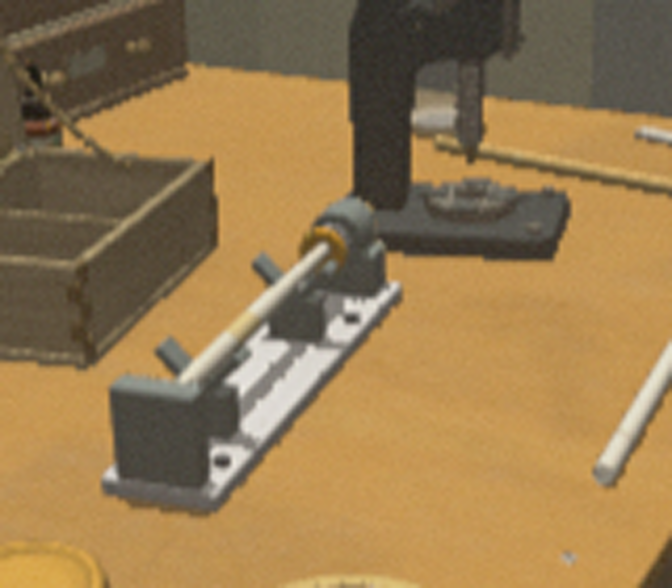

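View pics/top17.png

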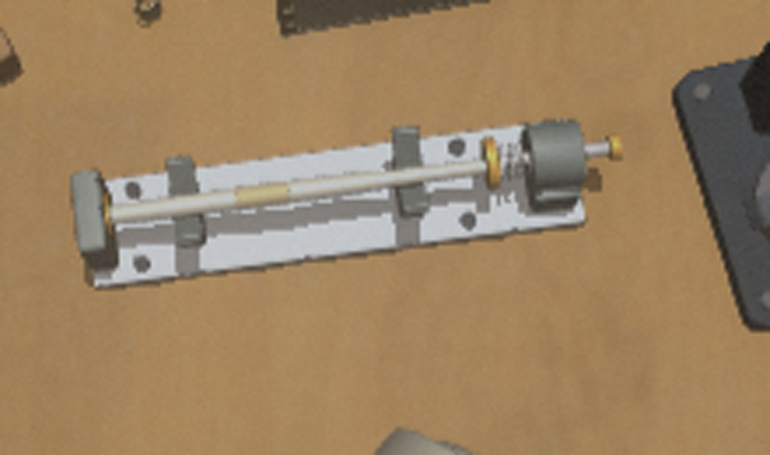

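The tube lies in both vees from the stop at (108,214) to the pushed-back disc at (486,166), and the plunger's tail sticks out at (612,147). A quick numeric check, then hand in.

```bash
python3 - <<'E'
from h import *
f=lambda u,v:np.array([u,v])/3.5+[230,110]
g=lambda u,v:np.array([u,v])/4.2+[230,120]
A=T.onz(f(110,214),45)-O;B=T.onz(f(484,168),45)-O
print("stop end",A@U,A@V,"plunger end",B@U,B@V,"len",np.linalg.norm(A-B))
X,e,k=tri(g(323,248),f(484,168)); print("plunger end tri",(X-O)@U,(X-O)@V,X[2],e,k)
X,e,k=tri(g(240,326),f(262,194)); print("tape tri",(X-O)@U,(X-O)@V,X[2],e,k)
s=r.sense();print(s["contact_force"],s["qvel"],s["clock"])
r.sign_off()
E
```

```text
stop end 99.70018339645559 -1.1279879177495133 plunger end -99.74078311251304 0.9604265889345162 len 199.45190046019434
plunger end tri -99.50363460308215 1.316895442706044 46.79137366717135 0.0785498177556519 0.06960787893804314
tape tri 18.326107561788856 0.3021529137472807 48.02776551404703 0.32136740836165567 0.2548209709210772
[-0.64  0.18 -0.5 ] [-0.    0.    0.01  0.    0.    0.  ] 22.1
the job is handed in; nothing more can be done
```

The taped tube is loaded in the holder and let go, and I handed the job in at 22.1 s of the 40 allowed. I gripped it near its middle, pushed its low end against the plunger at a tilt of about 0.2 rad, then tipped it level in front of the stop. I eased it to the stop, opened the fingers and backed away.

**Last checks:**
- **Position:** the ends are at about +99.7 and −99.7 mm in the holder frame and within about 1.3 mm across. That puts the middle within about 1 mm along and across.
- **Angle and length:** the tube's axis is about 0.01 rad off the holder's, and it measures 199.5 mm long (200 given).
- **Height:** the axis stands about 47–48 mm above the bench, against 45 nominal. The limits are 37–53 mm.
- **Plunger:** it is pressed back about 12 mm now. During the tilted push the tool felt 5.4 N, which matches about 17 mm of travel.
- **Gripper:** it stands clear of the holder, with about 0 N on the tool.

**What disagreed:**
- **Reported tool height:** the fingertips were about 33 mm above where the reported TCP put them. The pictures, an empty close and a touch on the bench (about 27 N) all showed this, and I worked from the corrected height afterwards.
- **Grip reading:** the fingers stopped at 0.106 on the 12 mm tube, where a linear reading gives 0.14.
- **Tape:** it sits about 18 mm from the tube's true middle, so I used the tube's ends to find the middle.

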